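# Tap the bottle-ring sealing discs down in order

### The job

Settle the sealing discs that stand proud in the three bottle rings on the drying tray: with closed fingertips tap the blue disc, then the yellow one, then the red one, each lightly, so that it dips a few millimetres and stays a little lower but is never pushed down to its stop. Do not grasp, lift or shift the rings, and leave the bottle, the pacifier, the box and the drip drawer as they are.

Things in the scene. Friction and masses are not known exactly. Their poses are not given: they have to be found in the camera images.
- tray: low fixed drying tray, 260 (its x) by 400 (its y) mm, white lip 10 mm wide and 42 mm high all round, grey slatted deck 34 mm above the counter; origin under its centre on the counter, the drip drawer comes out towards its -x; does not move
- drawer_front (a point): middle of the front face of the drip drawer's low grip, 15 mm above the counter; the drawer slides loosely out of the tray towards the tray's -x and may stand up to 40 mm open at the start; leave it as it is
- ring_blue: stainless bottle ring with the blue sealing disc, 56 mm across, 18 mm high, 90 g, loose on the tray's deck; origin at the centre of its underside, z up; the three rings stand in any order, at least 75 mm apart between centres
- seal_blue_top (a point): centre of the flat top (38 mm across) of the blue sealing disc, which is 45 mm across and at first stands 12 mm proud of its ring (30 mm above the deck); moves down with the disc
- seal_blue (a joint): how far the blue disc has been pushed down into its ring, m: 0 at first, 0.010 at its hard stop (still 2 mm proud). It starts to give at about 1.5 N and resists by a further 0.7 N per mm (about 3.5 N at 3 mm, 7 N near the stop); let go, it comes back up only to about 2 mm below where it began, and stays there
- ring_yellow: stainless bottle ring with the yellow sealing disc, 56 mm across, 18 mm high, 90 g, loose on the tray's deck; origin at the centre of its underside, z up; the three rings stand in any order, at least 75 mm apart between centres
- seal_yellow_top (a point): centre of the flat top (38 mm across) of the yellow sealing disc, which is 45 mm across and at first stands 12 mm proud of its ring (30 mm above the deck); moves down with the disc
- seal_yellow (a joint): how far the yellow disc has been pushed down into its ring, m: 0 at first, 0.010 at its hard stop (still 2 mm proud). It starts to give at about 1.5 N and resists by a further 0.7 N per mm (about 3.5 N at 3 mm, 7 N near the stop); let go, it comes back up only to about 2 mm below where it began, and stays there
- ring_red: stainless bottle ring with the red sealing disc, 56 mm across, 18 mm high, 90 g, loose on the tray's deck; origin at the centre of its underside, z up; the three rings stand in any order, at least 75 mm apart between centres
- seal_red_top (a point): centre of the flat top (38 mm across) of the red sealing disc, which is 45 mm across and at first stands 12 mm proud of its ring (30 mm above the deck); moves down with the disc
- seal_red (a joint): how far the red disc has been pushed down into its ring, m: 0 at first, 0.010 at its hard stop (still 2 mm proud). It starts to give at about 1.5 N and resists by a further 0.7 N per mm (about 3.5 N at 3 mm, 7 N near the stop); let go, it comes back up only to about 2 mm below where it began, and stays there
- bottle: glass baby bottle standing upside down on the tray near a corner, 62 mm across, 150 mm high, 180 g; origin at the centre of its underside (the mouth), z up; bystander
- pacifier: mint pacifier lying on the tray with its teat up, 34 by 48 mm, 39 mm high, light; origin at the centre of its underside; bystander
- clip_box: plastic box with white lid clipped shut, 148 by 116 mm, 72 mm high, 400 g, loose on the counter beside the tray's -y end; origin at the centre of its underside; bystander

How it is judged:
By the outcome, as a careful person would: the job done as asked, in the order asked, and still so for the second after the job is handed in, with the robot touching nothing.
It also fails if it takes over 51 s, if anything falls off the work surface, if the arm or the gripper's body presses on something with over 40 N, if the wrist force passes 120 N, or if a joint passes its speed limit or range.

### The arm

A 6-joint arm with a two-finger parallel gripper is mounted at the origin on the work surface. World frame = base frame: x ahead of the robot, y to its left, z up, the work surface at z = 0. Lengths are in mm, angles in rad, forces in N, time in s.
With the tool pointing down it reaches from about 325 to 850 mm from the base axis. Payload 4.4 kg.
Tool frame: the origin (TCP) lies midway between the tips of the shut fingers; the grasp point (between the pads) lies 19 mm behind it; z points along the fingers, y is the line along which they close (so a half turn about z gives the same grasp; the last joint's range is limited). The gripper opens to 94 mm and grips with 3 to 60 N. Pads are 16 mm wide; open, the fingers measure 119 mm over their backs; the gripper's body (75 mm by 177 mm) begins 78 mm behind the grasp point.
Start: joints at [1.05, 0.207, 1.542, -0, 1.393, -0.15], TCP at [207.831, 536.128, 205.447] pointing down, gripper open.
Joint ranges: [-2.73, 2.73], [-0.86, 2.22], [0.23, 2.46], [-1.11, 4.25], [0.08, 2.63], [-2.82, 2.82]. Speed limits (rad/s): [2.79, 2.79, 3.14, 3.14, 3.14, 3.14].

### API

Orientations are given as [roll, pitch, yaw] about the fixed x, y, z axes, in that order (R = Rz(yaw) Ry(pitch) Rx(roll)).
In Python, from rig import robot, inverse_kinematics, eyes gives the robot as it stands. The module is installed in compiled form; this text tells all that it offers. Calls block until the motion is done:
- robot.movep(position, orientation): joint-space move of the TCP to a pose.
- robot.servo_line(position, rot=None, rate=150, guard=None): straight line of the TCP; rot=None keeps the orientation; rate is the mean speed in mm/s. With guard (N) it stops when the force on the tool has changed by that much, and returns True; else False.
- robot.goto_joints(angles): joint-space move.
- robot.let_go() and robot.grasp(force=None): open the fingers fully, or close them until they stop; force is the grip in N (None keeps the last).
- robot.sleep(seconds).
- inverse_kinematics(position, orientation): joint angles nearest the present ones, or None.
- eyes.snapshot(name): name is "scene" or "side" or "wrist"; returns the picture (420x560x3 uint8, red, green, blue); there is no depth.
- eyes.camera_model(name): a dict with "K" (3x3 intrinsics, pixels), "dist_coeffs" ([k1, k2, p1, p2, k3] as OpenCV has them; the pictures are not rectified), "R" (3x3) and "t" (3): a world point X has camera coordinates R X + t. Camera axes: x right, y down, z forward; pixel columns grow to the right and rows downward; lengths in mm; the calibration is good to about 2 mm. A picture is of the moment at which its call begins: read the wrist's pose just before it. camera_model takes no time and is no camera call; for the wrist camera it gives the pose at the moment of the call.
A pose or a line that the arm cannot do raises robot.IKError and nothing moves.
- robot.sign_off(): hands the job in; it is judged then, once.
Readings, each from a call of its own:
- robot.current_time_s(): time.
- robot.current_qpos(): joint angles.
- robot.current_qvel(): joint speeds.
- robot.current_tau(): joint torques, N m.
- robot.current_tool_pos(): TCP position.
- robot.current_ee_rot(): TCP orientation.
- robot.current_wrist_force(): force on the tool from outside, world axes, zero at the start.
- robot.current_torque(): the same for the moment, N m.
- robot.current_gripper_width(): finger opening in mm.
- robot.current_grip_force(): force on a finger pad.
Only numpy, scipy, OpenCV 4.12 (cv2) and the standard library are available. Lean on these libraries where they do the work, as an engineer would, in place of code of your own. Each camera call takes 0.05 s, during which the arm holds its last target. There are 200 camera calls.

## Working session

There is one attempt and no reset: what is moved stays moved. The work goes in short steps, each a Python script; the robot and the scene stay as the last script left them, time stands still between calls to the robot, and variables do not carry over. Pictures are saved under pics/ and viewed, at most 10 in all, crops included, and the job is handed in when it is done.

```bash
mkdir -p pics
python3 - <<'E'
from rig import robot, eyes
import cv2, numpy as np
for n in("scene","side"):
    im=eyes.snapshot(n); cv2.imwrite(f"pics/{n}0.png",im[:,:,::-1])
    m=eyes.camera_model(n); print(n,(-m["R"].T@m["t"]).round(),m["R"][2].round(2))
print(robot.current_time_s(),robot.current_wrist_force())
a=cv2.imread("pics/scene0.png");b=cv2.imread("pics/side0.png")
E
```

```text
scene [ 926. -544.  467.] [-0.45  0.72 -0.53]
side [ 277. -850.  697.] [ 0.31  0.76 -0.57]
0.1 [-0.20240278 -0.00483844 -0.00568208]
```

View pics/scene0.png

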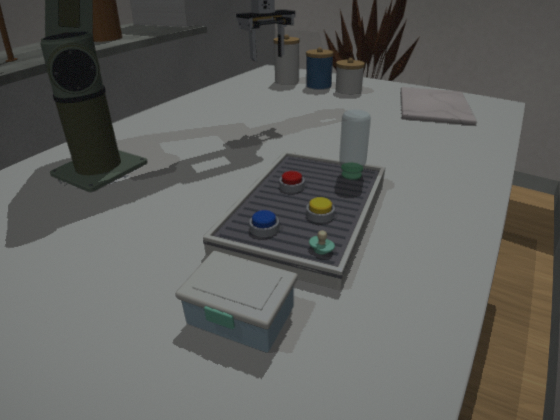

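View pics/side0.png

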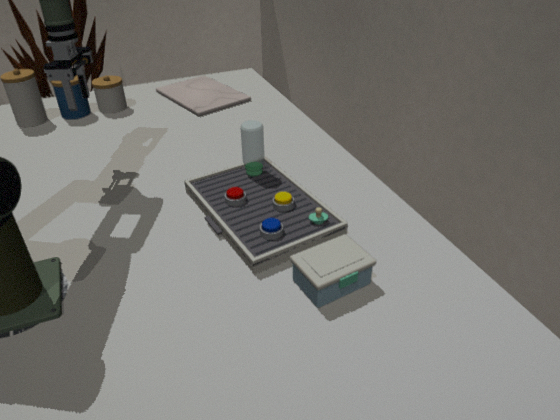

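The scene view shows red at (292,178), yellow at (320,206) and blue at (264,219). In the side view red is at (235,193), yellow at (283,198) and blue at (271,226). The bottle stands behind yellow at the far corner, and the pacifier lies near the box end. Next I'll segment the discs and triangulate.

```bash
cat > h.py <<'E'
import cv2, numpy as np
HUE={"blue":[(100,130)],"yellow":[(20,33)],"red":[(0,8),(172,180)]}
def blobs(im,c,seed=None):
    h=cv2.cvtColor(im,cv2.COLOR_RGB2HSV)
    m=sum(cv2.inRange(h,(a,150,60),(b,255,255)) for a,b in HUE[c])
    n,l,s,ce=cv2.connectedComponentsWithStats(m.astype(np.uint8))
    r=[(s[i,4],ce[i],s[i,:4]) for i in range(1,n) if s[i,4]>25]
    if seed is not None: r=[min(r,key=lambda q:np.hypot(*(q[1]-seed)))]
    return sorted(r,key=lambda q:-q[0])
def norm(m,p): return cv2.undistortPoints(np.float64([[p]]),np.float64(m["K"]),np.float64(m["dist_coeffs"])).ravel()
def tri(ms,ps):
    A=[]
    for m,p in zip(ms,ps):
        P=np.c_[m["R"],m["t"]]; u=norm(m,p); A+=[u[0]*P[2]-P[0],u[1]*P[2]-P[1]]
    A=np.array(A); return np.linalg.lstsq(A[:,:3],-A[:,3],rcond=None)[0]
def onplane(m,p,z):
    R=np.array(m["R"]);c=-R.T@m["t"]; d=R.T@np.r_[norm(m,p),1]; return c+d*(z-c[2])/d[2]
E
python3 - <<'E'
from h import *; from rig import eyes,robot
S={"scene":dict(red=(292,178),yellow=(320,206),blue=(264,219)),"side":dict(red=(235,193),yellow=(283,198),blue=(271,226))}
ms=[eyes.camera_model(n) for n in S]
ims=[cv2.imread(f"pics/{n}0.png")[:,:,::-1].copy() for n in S]
for c in HUE:
    b=[blobs(i,c,S[n][c])[0] for i,n in zip(ims,S)]
    print(c,[(q[0],q[1].round(1)) for q in b],tri(ms,[q[1] for q in b]).round(1),[onplane(m,q[1],60).round(1)[:2] for m,q in zip(ms,b)])
# bottle base/top approx
print("bottle top",tri(ms,[(356,116),(252,126)]).round())
m=eyes.camera_model("wrist");R=robot.current_ee_rot();print(R,(-m["R"].T@m["t"]).round(),m["R"].round(2),robot.current_tool_pos())
E
```

```text
blue [(np.int32(257), array([263.4, 217.3])), (np.int32(203), array([270.8, 224.3]))] [573.7 -43.   58.1] [array([574.6, -43.8]), array([572.4, -47.1])]
yellow [(np.int32(282), array([320., 205.])), (np.int32(177), array([283. , 197.6]))] [643.7  51.3  56.7] [array([645.8,  46.9]), array([641.7,  46.2])]
red [(np.int32(175), array([291.4, 176.7])), (np.int32(162), array([234.5, 192.6]))] [537.3 122.7  57.5] [array([539. , 120.2]), array([536. , 117.4])]
bottle top [632. 238. 178.]
[-3.13953469e+00 -2.98688854e-04  2.77181429e+00] [131. 564. 383.] [[ 0.36  0.93 -0.  ]
 [ 0.9  -0.35  0.28]
 [ 0.26 -0.1  -0.96]] [207.45733637 535.47665292 204.40492571]
```

Run:
```python
from h import *; from rig import eyes,robot
pi=np.pi
robot.servo_line([207,536,300],rate=200); robot.grasp(5)
V=[]
for k,p in enumerate([(560,20,300),(610,60,300)]):
    robot.movep(list(p),[pi,0,pi]); robot.sleep(.3)
    m=eyes.camera_model("wrist"); im=eyes.snapshot("wrist"); V.append((m,im)); cv2.imwrite(f"pics/w{k}.png",im[:,:,::-1])
    print(robot.current_tool_pos(),(-m["R"].T@m["t"]).round())
for c in HUE:
    b=[[ (q[0],q[1].round(1),onplane(m,q[1],63).round(1)) for q in blobs(im,c)[:2]] for m,im in V]
    print(c,b)
    if all(b): print(tri([v[0] for v in V],[q[0][1] for q in b]).round(1))
print(robot.current_time_s(),robot.current_gripper_width(),robot.current_wrist_force())
```

```text
[559.98667144  20.36928753 299.99869326] [478.  19. 479.]
[609.64357702  59.43736412 300.37852721] [528.  58. 479.]
blue [[(np.int32(1203), array([220. , 172.4]), array([569.9, -44.1,  63. ]))], [(np.int32(1304), array([183.7, 129.1]), array([570.7, -43.4,  63. ]))]]
[571.5 -45.2  55.6]
yellow [[(np.int32(992), array([302.4, 227.2]), array([635.7,  50. ,  63. ])), (np.int32(208), array([282.6, 365.2]), array([832.9,  27.6,  63. ]))], [(np.int32(1199), array([268.7, 188.9]), array([638.9,  49.5,  63. ])), (np.int32(213), array([269.2, 369.9]), array([890.6,  48. ,  63. ]))]]
[641.7  50.1  49.6]
red [[(np.int32(1255), array([366.1, 141.2]), array([534.6, 118.7,  63. ]))], [(np.int32(1366), array([333.2,  95.4]), array([535.3, 119.4,  63. ]))]]
[535.5 120.3  56.5]
5.4417 0.5621364226519108 [ 0.11229937 -0.74810778  0.4351523 ]
```

View pics/w0.png

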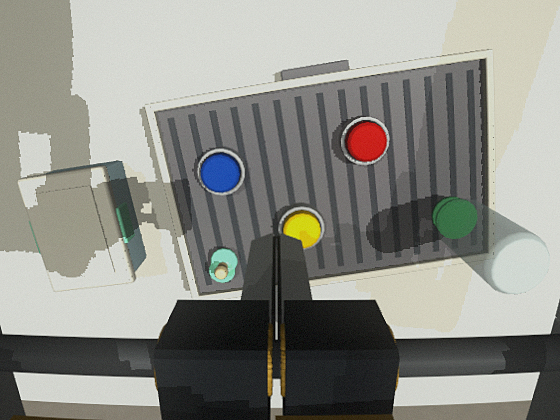

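The wrist view shows blue at (220,172), red at (366,141) and yellow at (302,227), the last partly hidden by a finger. The bottle and pacifier are clear of all three. The views agree within 3 mm, so I'll tap blue.

```bash
cat >> h.py <<'E'
def tap(x,y,guard=3.5,zs=70,floor=58.5):
    from rig import robot
    pi=np.pi
    robot.movep([x,y,100],[pi,0,pi]); robot.servo_line([x,y,zs],rate=60); robot.sleep(.3)
    f0=np.mean([robot.current_wrist_force() for _ in range(5)],0)
    hit=robot.servo_line([x,y,floor],rate=8,guard=guard)
    f1,p1=robot.current_wrist_force(),robot.current_tool_pos(); robot.sleep(.15)
    f2,p2=robot.current_wrist_force(),robot.current_tool_pos()
    robot.servo_line([x,y,zs],rate=40); robot.servo_line([x,y,100],rate=80)
    print(hit,np.round(f0,2),np.round(f1-f0,2),np.round(p1,2),np.round(f2-f0,2),np.round(p2,2),robot.current_time_s())
E
python3 - <<'E'
from h import *
tap(571,-44)
E
```

```text
True [-0.35 -0.98 -1.05] [1.26 1.82 3.58] [570.94 -44.    61.11] [1.49 0.84 4.27] [570.93 -44.03  61.12] 9.4083
```

Blue stopped at z 61.1 with about 4 N, which is a dip of roughly 3 mm and matches the 64 mm nominal top. Next are yellow and red.

Run:
```python
from h import *
from rig import robot,eyes
tap(641,49,3.8)
tap(536,119.5,3.8)
robot.servo_line([536,119.5,200],rate=200)
robot.movep([520,20,300],[np.pi,0,np.pi]); robot.sleep(.3)
V=[(n,eyes.camera_model(n),eyes.snapshot(n)) for n in("wrist","scene","side")]
for n,m,im in V: cv2.imwrite(f"pics/{n}_end.png",im[:,:,::-1])
a=V[1][2][140:260,190:400];b=V[2][2][140:260,180:390]
cv2.imwrite("pics/cmp.png",cv2.resize(np.vstack([np.hstack([cv2.imread("pics/scene0.png")[140:260,190:400],a[:,:,::-1]]),np.hstack([cv2.imread("pics/side0.png")[140:260,180:390],b[:,:,::-1]])]),None,fx=1.9,fy=1.9,interpolation=cv2.INTER_CUBIC))
S={"scene":dict(red=(292,178),yellow=(320,206),blue=(264,219)),"side":dict(red=(235,193),yellow=(283,198),blue=(271,226))}
for c in HUE:
    print(c,[(q[0],q[1].round(1)) for n,m,im in V[1:] for q in blobs(im,c,S[n][c])],[onplane(V[0][1],q[1],62).round(1) for q in blobs(V[0][2],c)[:1]])
print(robot.current_time_s())
```

```text
True [0.27 0.14 0.49] [-0.19 -0.63  2.07] [640.95  49.01  60.76] [1.14 0.14 2.74] [640.92  48.99  60.73] 13.0583
True [-0.69  0.25 -0.12] [ 1.8  -0.69  3.06] [535.95 119.5   60.66] [ 1.45 -0.55  3.45] [535.92 119.5   60.65] 16.7333
blue [(np.int32(275), array([263.5, 218.8])), (np.int32(196), array([270.9, 224.9]))] [array([569.2, -44.1,  62. ])]
yellow [(np.int32(258), array([320. , 205.6])), (np.int32(168), array([282.9, 197.8]))] [array([634.8,  60.9,  62. ])]
red [(np.int32(177), array([291.3, 177.5])), (np.int32(154), array([234.4, 192.9]))] [array([533.8, 118.7,  62. ])]
18.4583
```

View pics/cmp.png

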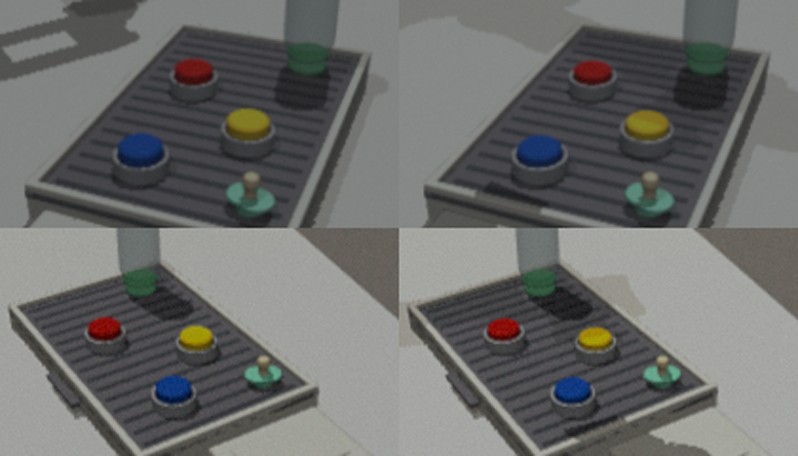

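In both views all three discs sit lower than before, and the rings, bottle, pacifier and drawer haven't moved. I'll do a quick sub-pixel check of each disc's drop before handing in.

Run:
```python
from h import *; from rig import eyes
P=dict(blue=(571,-44),yellow=(641,49),red=(536,119.5))
for n in("scene","side"):
    m=eyes.camera_model(n); A,B=[cv2.imread(f"pics/{n}{s}.png").astype(float) for s in("0","_end")]
    pr=lambda X:cv2.projectPoints(np.float64([X]),cv2.Rodrigues(m["R"])[0],m["t"],m["K"],np.float64(m["dist_coeffs"]))[0].ravel()
    for c,(x,y) in P.items():
        u,v=pr((x,y,64)); mm=pr((x,y,62))[1]-v; e=[]
        for I in(A,B):   # sub-pixel row of the far edge (saturation rise)
            s=(I.max(2)-I.min(2))/(I.max(2)+1); col=s[int(v)-16:int(v)+14,int(u)-4:int(u)+5].mean(1)
            h=(col.max()+col[:3].mean())/2; k=np.argmax(col>h); e.append(k-1+(h-col[k-1])/(col[k]-col[k-1]))
            lo=len(col)-1-np.argmax(col[::-1]>h); e.append(lo+(col[lo]-h)/(col[lo]-col[lo+1]))
        print(n,c,"drop mm top edge",round((e[2]-e[0])/mm*2,2),"bottom edge px",round(e[3]-e[1],2))
```

```text
Traceback (most recent call last):
IndexError: index 30 is out of bounds for axis 0 with size 30
```

Run:
```python
from h import *; from rig import eyes
P=dict(blue=(571,-44),yellow=(641,49),red=(536,119.5))
for n in("scene","side"):
    m=eyes.camera_model(n); A,B=[cv2.imread(f"pics/{n}{s}.png").astype(float) for s in("0","_end")]
    pr=lambda X:cv2.projectPoints(np.float64([X]),cv2.Rodrigues(m["R"])[0],m["t"],m["K"],np.float64(m["dist_coeffs"]))[0].ravel()
    for c,(x,y) in P.items():
        u,v=pr((x,y,64)); mm=pr((x,y,62))[1]-v; e=[]
        for I in(A,B):
            s=(I.max(2)-I.min(2))/(I.max(2)+1); col=s[int(v)-16:int(v)+14,int(u)-4:int(u)+5].mean(1)
            h=(col.max()+np.median(col[:5]))/2; k=max(1,np.argmax(col>h)); e.append(k-1+(h-col[k-1])/(col[k]-col[k-1]))
        print(n,c,"drop mm top edge",round((e[1]-e[0])/mm*2,2),round(mm,2),np.round(e,2))
```

```text
scene blue drop mm top edge 2.06 0.9 [11.93 12.86]
scene yellow drop mm top edge 2.31 0.88 [10.81 11.82]
scene red drop mm top edge 2.22 0.81 [12.83 13.73]
side blue drop mm top edge 2.03 0.69 [11.58 12.28]
side yellow drop mm top edge 2.04 0.66 [12.38 13.06]
side red drop mm top edge 1.73 0.65 [12.65 13.22]
```

All three discs have settled about 2 mm lower, as expected, so I'm handing in.

```bash
python3 -c "
from rig import robot
print(robot.sign_off(),robot.current_time_s())"
```

```text
the job is handed in; nothing more can be done
the job is handed in; nothing more can be done
```

I tapped the blue, yellow and red discs in that order, each dipping about 3 mm and now sitting about 2 mm lower; nothing else shifted in the tray views (the box was not re-checked), and I handed the job in at about 18.5 s.

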